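Gauge a test piece in the bench caliper, then show it to the inspection camera

TASK

Gauge the brass test piece that stands in the bench caliper: slide the blue jaw along by its black knob until the piece is pressed firmly between both anvils, keep up the push for a moment, then let go of the knob, leaving the jaw at that reading. Then lift the piece out by its square shank and hold it up to the inspection camera, upright, with the window in it 13 cm in front of the lens and on the lens axis, and turned so that the camera looks straight through the window. Finish while still holding it still there, without touching the camera or its stand, and leave everything else on the bench where it is.

Things in the scene. Friction and masses are not known exactly. Their poses are not given: they have to be found in the camera images.
- test_piece: Brass test piece, about 0.2 kg, loose and upright on the caliper bed between the anvils, turned up to 0.2 rad; squares up when the jaw pushes it. Body 26x26 mm, 36 high, with a window (10 wide, 18 high) right through along its own x. On top, centred, a 16x16 mm square shank, z 36 to 72 mm, flats square to x and y: grip it there. Origin: centre of underside, z up.
- window (a point): Centre of the window in the test piece: on the piece's axis, 18 mm above its underside; axes as the piece's (x runs through the window).
- shank_top (a point): Centre of the top end of the test piece's shank (72 mm above its underside).
- caliper: Bench caliper, fixed to the bench: steel bed 250 mm long (its own y -145 to +105 mm), 46 mm wide, top 14 mm above the bench, on two 70 mm wide feet. Origin at bench height; +y runs along the bed from the sliding to the fixed jaw. Grey fixed jaw at y 60 to 85 mm; tops of both jaws 43 mm above the bench.
- caliper_jaw (a joint): Position of the blue sliding jaw, m: 0 = 90 mm between the anvil faces, growing as it closes (opening = 0.090 - value); on the squared-up 26 mm piece it reads 0.064. Stops at 0 and 0.086. Slides along the caliper's +y with about 2 N of friction and stays where it is left.
- jaw_knob (a point): Top centre of the black upright knob on the sliding jaw: a round post 16 mm in diameter, standing 36 mm clear above the blue saddle; this point is 66 mm above the bench. The knob's axis is 60 mm behind the moving anvil's face. Axes as the caliper's.
- moving_anvil (a point): Steel anvil on the sliding jaw, 30 mm wide, from 16 to 40 mm above the bench. This point: at the bottom centre of its measuring face, at bed height; the face looks along the caliper's +y.
- fixed_anvil (a point): Steel anvil on the fixed jaw, 30 mm wide, from 16 to 40 mm above the bench. This point: at the bottom centre of its measuring face, at bed height; the face looks along the caliper's -y.
- camera_stand: Inspection camera, fixed to the bench: base plate 110x100x12 mm, column 18 mm in diameter, 302 mm high, 25 mm behind the origin; a grey head (46 mm square) with black lens barrel is clamped on it at a height that varies. It looks level, along the stand's own -x. Origin: centre of the base's underside.
- lens (a point): Centre of the front rim of the camera's lens barrel (38 mm in diameter), 55 mm ahead of the stand's origin; 130 to 200 mm above the bench. Axes as the stand's: the camera looks along -x.
- aim_point (a point): Where the camera is focused: on the lens axis, 130 mm in front of the lens, at lens height. Axes as the stand's (x is the line of sight, z up).
- petri_dish_0: Bystander: round petri dish, 67 mm across, 16 mm high. Origin: centre of its underside.
- tape_roll: Bystander: roll of cream tape lying flat, 68 mm across, 24 mm high. Origin: centre of its underside.
- stopwatch: Bystander: black round stopwatch, 73x62x18 mm. Origin: centre of its underside.
- jar_white_2: Bystander: small white jar with red lid, 44 mm across, 59 mm high. Origin: centre of its underside.
- beaker_50: Bystander: small glass beaker, 49 mm across, 58 mm high. Origin: centre of its underside.
- flask_250: Bystander: conical glass flask, 67 mm across, 135 mm high. Origin: centre of its underside.
- log_book: Bystander: blue notebook lying flat, 200x138x19 mm. Origin: centre of its underside.
- forceps: Bystander: steel forceps lying flat, 136 mm long, 10 mm high. Origin: centre of its underside.

How it is judged:
On the way:
1. the test piece, standing on the bed, is pressed between both anvils (more than 1.5 N on each) (contact force between test_piece and caliper_jaw_c6 above 1.5 N and contact force between test_piece and caliper_c4 above 1.5 N and value of joint caliper_jaw above 0.061 m and angle between test_piece's own z axis and vertical below 0.1 rad), for 0.1 s.
At the end, for the whole second after the job is handed in: The fingers hold the piece still in the air, upright within 0.15 rad, window centre within 20 mm along and 15 mm across the line of sight of the point 130 mm in front of the lens, window axis within 0.18 rad of the line of sight, touching neither caliper nor camera; jaw joint still 0.060 to 0.068 (x of window in the frame of aim_point between -0.02 and 0.02 m and y of window in the frame of aim_point between -0.015 and 0.015 m and z of window in the frame of aim_point between -0.015 and 0.015 m and angle between test_piece's own z axis and vertical below 0.15 rad and height (world z) of test_piece above 0.08 m and angle between the x axis of test_piece and the x axis of aim_point, either way round below 0.18 rad and contact force between test_piece and the fingers above 1 N and contact force between test_piece and caliper below 0.1 N and contact force between test_piece and camera_stand below 0.1 N and linear speed of test_piece below 0.02 m/s and value of joint caliper_jaw between 0.06 and 0.068 m); the arm keeps its last pose, push and grip.
It fails at once if the camera or its stand is touched (contact force between any of the fingers, the arm, test_piece and camera_stand above 0.5 N).
It fails at once if a bystander is moved by more than 25 mm (distance of any of petri_dish_0, tape_roll, stopwatch, jar_white_2, beaker_50, flask_250, log_book, forceps from where it was at the start of the episode above 0.025 m).
It also fails if it takes over 51 s, if anything falls off the work surface, if the arm or the gripper's body presses on something with over 40 N, if the wrist force passes 120 N, or if a joint passes its speed limit or range.

ROBOT

A 6-joint arm with a two-finger parallel gripper is mounted at the origin on a cart in front of the work surface, level with it; the furniture and walls round the work are solid. World frame = base frame: x ahead of the robot, y to its left, z up, the work surface at z = 0. Lengths are in m, angles in rad, forces in N, time in s.
With the tool pointing down it reaches from about 0.225 to 0.875 m from the base axis. Payload 3.4 kg.
Tool frame: the origin (TCP) lies on the centre line of the jaws, within the pads' length; the fingertips stand 19 mm ahead of it and the grasp point (between the pads) is the TCP; z points along the fingers, y is the direction in which the jaws open and shut (so a half turn about z gives the same grasp; the last joint's range is limited). The gripper opens to 85 mm and grips with 20 to 120 N. Pads are 22 mm wide; open, the fingers measure 114 mm over their backs; the gripper's body (76 mm by 85 mm) begins 54 mm behind the grasp point. The pads swing forward as they close: fully open they stand 13 mm farther back than shut.
Start: joints at [1.071, 0.276, 1.505, -0, 1.361, -0.121], TCP at [0.213, 0.534, 0.25] pointing down, gripper open.
Joint ranges: [-2.89, 2.89], [-0.75, 2.08], [0.22, 2.7], [-1.18, 4.32], [0.11, 2.71], [-2.7, 2.7]. Speed limits (rad/s): [2.57, 2.57, 3.14, 3.14, 3.14, 3.14].

INTERFACE

Orientations are given as a unit quaternion [w, x, y, z].
In Python, from rig import monitor, eyes, manip, models gives the robot as it stands.
- The arm moves only by the tool send_rows, never from a script. Its argument "deltas" is a list of rows, each an object with "dp": the shift along the world's x, y, z each as a share of 0.12 m, from -1 to 1, a list of three; "rotation": the turn, a rotation vector about the world's x, y, z each as a share of 0.5 rad, from -1 to 1, a list of three. In form: [{"dp": [dx, dy, dz], "rotation": [rx, ry, rz]}, ...]. A call has 1 to 12 rows; each row is the pose to reach, as a shift and turn from the pose commanded when the call began; what a row does not reach only later rows make up. A row lasts 1/12 s, in which the tool goes at most 41.7 mm and 7.16 degrees, less where a joint would pass 70% of its speed; a pose out of reach is approached as far as the arm can. A call with a number of a shift or a turn outside -1 to 1 is refused whole. A call with a gripper value outside its range is refused whole. "fingers" is the closure, from -1 (fully open) to 1 (shut), set as the call begins (left out, the last holds). The fingers move at their own pace and stop on an object; "grip_force" is the grip in N (left out, the last holds). Time passes only in rows, so rows that repeat a pose let the fingers close. It gives the time, the measured TCP pose, the force and the opening at its end, in the units of the state.
- monitor.get_state(): the state, without advancing time (a new reading comes with each control period).
- eyes.get_image(name): name is "scene" or "top" or "wrist"; returns a dict with "color" (384x512x3 uint8, red, green, blue), "depth" (384x512 float32, m along the optical axis (not along the pixel's ray), 0 where there is no reading), "mtx" (3x3 intrinsics, pixels), "rvec" (rotation vector, rad) and "tvec" (3), from world to camera coordinates, as OpenCV has them. Camera axes: x right, y down, z forward; pixel columns grow to the right and rows downward; lengths in m; the calibration is good to about 2 mm. The wrist camera is an equidistant fisheye: a pixel r from the principal point sees the ray r / f radians off the axis. A picture is of the moment at which its call begins.
- manip.sign_off(): hands the job in, once; it reports no verdict.
Trained networks look in a picture, given as the dict that the camera call returned (one of the last four; its "shot" number tells which), for a name from the list of things; names that differ only in an ending like _2 or _b are one class to them, and where a whole thing is asked for, a point or a joint stands for the part that bears it (a point fixed in the world has none). Each returns a list of dicts, best first, with "score" (0 to 1); they miss things now and then, are a little off and sometimes report something else, mostly with a low value. They report only what shows in the picture. A call takes as long as a camera call.
- models.find_in(name, picture): "box" ([left, top, right, bottom] in pixels, round what is visible of it).
The state is a dict: "clock": time; "qpos": joint angles; "qd": joint speeds; "effort": joint torques, N m; "position": TCP position; "ee_rot": TCP orientation; "contact_force": force on the tool from outside, world axes, zero at the start; "moment": the same for the moment, N m; "width": finger opening in m.
Only numpy, scipy, OpenCV 4.12 (cv2) and the standard library are available. Lean on these libraries where they do the work, as an engineer would, in place of code of your own. Each camera call takes 0.05 s, during which the arm holds its last target.

## Working session

There is one attempt and no reset: what is moved stays moved. The work goes in short steps, Python scripts to look and compute and a tool call to move; the robot and the scene stay as the last step left them, time stands still between calls to the robot, and variables do not carry over. Pictures are saved under pics/ and viewed, and the job is handed in when it is done.

Besides the shell and the picture viewer there is one more tool, called as name([rows], argument=value, ...), one row to a line, values as JSON. send_rows: Moves the arm, as the interface text tells. Its arguments: {"type":"object","properties":{"deltas":{"type":"array","items":{"type":"object","properties":{"dp":{"type":"array","items":{"type":"number"}},"rotation":{"type":"array","items":{"type":"number"}}}}},"fingers":{"type":"number"},"grip_force":{"type":"number"}},"required":["deltas"]}

```bash
mkdir -p pics; ls; cat > h.py <<'E'
import numpy as np, cv2
from rig import monitor, eyes, manip, models
def save(im,n,boxes=()):
    c=cv2.cvtColor(im["color"],cv2.COLOR_RGB2BGR).copy()
    for b in boxes: cv2.rectangle(c,(int(b[0]),int(b[1])),(int(b[2]),int(b[3])),(0,0,255),1)
    cv2.imwrite("pics/"+n,c)
def cloud(im):
    K=im["mtx"];d=im["depth"];h,w=d.shape
    u,v=np.meshgrid(np.arange(w),np.arange(h))
    P=np.stack([(u-K[0,2])/K[0,0]*d,(v-K[1,2])/K[1,1]*d,d],-1)
    R=cv2.Rodrigues(np.array(im["rvec"],float))[0];t=np.array(im["tvec"],float).ravel()
    W=(P-t)@R
    W[d<=0]=np.nan
    return W
E
python3 - <<'E'
from h import *
import pickle
s=eyes.get_image("scene");t=eyes.get_image("top")
pickle.dump((s,t),open("st.pkl","wb"))
save(s,"s0.png");save(t,"t0.png")
print(monitor.get_state())
for n in ["test_piece","caliper","caliper_jaw","jaw_knob","camera_stand","lens"]:
  for im,k in((s,"s"),(t,"t")):
    print(n,k,[(np.round(r["box"]),round(r["score"],2)) for r in models.find_in(n,im)[:2]])
E
```

```text
pics
{'clock': 0.1, 'qpos': array([ 1.07100302e+00,  2.76522457e-01,  1.50602431e+00, -1.64788484e-05,
        1.36067892e+00, -1.20993896e-01]), 'qd': array([ 2.31408719e-03, -3.15904121e-03, -2.71308709e-03, -8.71561788e-05,
       -4.80975652e-04,  9.66711466e-05]), 'effort': array([ 8.59276861e-04, -4.17699337e+01, -2.46405333e+01, -3.37749088e-04,
        5.78151332e-03,  7.80788724e-06]), 'position': array([0.21243141, 0.53384394, 0.24952439]), 'ee_rot': array([-2.41720251e-04,  1.88267615e-01,  9.82117426e-01, -7.79960635e-04]), 'contact_force': array([ 0.44692911, -0.4437992 , -0.21739412]), 'moment': array([-0.03839839,  0.05783558, -0.0049572 ]), 'width': 0.08527886561247562}
test_piece s [(array([277., 209., 290., 229.]), 0.58)]
test_piece t [(array([258., 204., 263., 210.]), 0.55)]
caliper s [(array([228., 226., 272., 266.]), 0.6)]
caliper t [(array([247., 200., 310., 218.]), 0.67)]
caliper_jaw s [(array([243., 233., 266., 264.]), 0.59)]
caliper_jaw t [(array([279., 200., 300., 218.]), 0.75)]
jaw_knob s [(array([245., 241., 265., 261.]), 0.72)]
jaw_knob t [(array([280., 202., 300., 214.]), 0.82), (array([352., 185., 367., 201.]), 0.66)]
camera_stand s [(array([234., 133., 266., 205.]), 0.82), (array([242., 239., 265., 259.]), 0.71)]
camera_stand t [(array([181., 151., 211., 186.]), 0.91)]
lens s [(array([227., 222., 269., 265.]), 0.66), (array([235., 166., 256., 181.]), 0.51)]
lens t [(array([190., 153., 200., 180.]), 0.55)]
```

```bash
python3 - <<'E'
from h import *
import pickle
s,t=pickle.load(open("st.pkl","rb"))
for im,n,(a,b,c,d) in((s,"s1",(170,110,330,290)),(t,"t1",(150,110,350,260))):
    x=cv2.cvtColor(im["color"],cv2.COLOR_RGB2BGR)[b:d,a:c]
    cv2.imwrite(f"pics/{n}.png",cv2.resize(x,None,fx=3.3 if n=="s1" else 4,fy=3.3 if n=="s1" else 4,interpolation=cv2.INTER_CUBIC))
    print(im["mtx"],im["rvec"],im["tvec"])
E
```

```text
[[451.9918701    0.         251.49325492]
 [  0.         451.9918701  201.33599954]
 [  0.           0.           1.        ]] [ 2.05077637 -0.46866629  0.27825244] [-0.50918582  0.25545476  1.50577588]
[[491.02892083   0.         256.48221575]
 [  0.         491.02892083 191.2945629 ]
 [  0.           0.           1.        ]] [ 2.20446153 -2.16887448  0.11536251] [0.02585609 0.58526319 1.87052285]
```

View pics/s0.png

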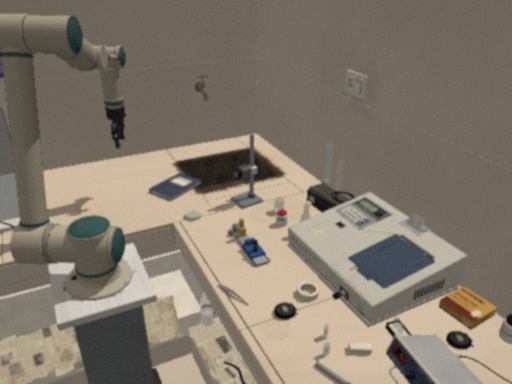

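View pics/s1.png

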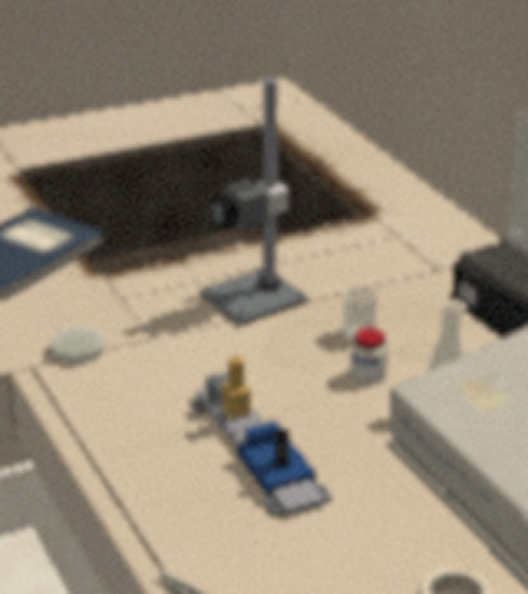

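View pics/t1.png

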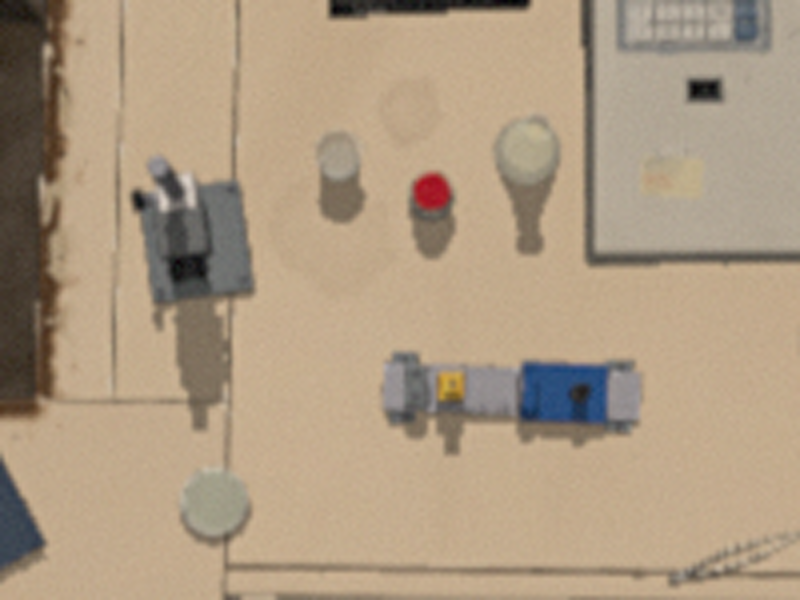

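The scene view shows the camera stand near the sink, the brass piece at about (241,228) and the blue jaw at about (254,250). The top view shows the caliper along the image row at about row 208, with the lens pointing image-down. Next I'll localise these in world coordinates.

```bash
python3 - <<'E'
from h import *
import pickle
s,t=pickle.load(open("st.pkl","rb"))
W=cloud(t); S=cloud(s)
def reg(W,im,b,name,zlo,zhi):
    a=W[b[1]:b[3],b[0]:b[2]]; c=im["color"][b[1]:b[3],b[0]:b[2]].astype(float)
    m=(a[...,2]>zlo)&(a[...,2]<zhi)
    p=a[m];print(name,len(p),p.mean(0).round(4),p.min(0).round(3),p.max(0).round(3)); return a,c,m
for n,b in dict(cal=(240,192,315,225)).items():
    a,c,m=reg(W,t,b,n,0.008,0.08)
    r,g,bl=c[...,0],c[...,1],c[...,2]
    blue=(bl>r+40)&m; br=(r>bl+70)&(a[...,2]>0.045)
    print("blue",blue.sum(),np.nanmean(a[blue],0), "min",a[blue].min(0),a[blue].max(0))
    print("brass",br.sum(),a[br].mean(0),a[br].min(0),a[br].max(0))
    kn=(a[...,2]>0.052)&~br; print("knob",a[kn].round(3)[:30])
    p=a[m][:,:2].astype(np.float32); print(cv2.minAreaRect(p))
    np.set_printoptions(linewidth=250)
    print((a[::1,::2,2]*1000).round(0).astype(int)[4:32])
a,c,m=reg(W,t,(175,145,220,195),"base",0.006,0.02); print(cv2.minAreaRect(a[m][:,:2].astype(np.float32)),)
a,c,m=reg(W,t,(175,145,220,195),"head",0.1,0.25);print(cv2.minAreaRect(a[m][:,:2].astype(np.float32)))
print((a[...,2]*1000).round(0).astype(int)[:, 5:30])
a,c,m=reg(S,s,(225,125,275,210),"col",0.03,0.33)
E
```

```text
cal 832 [ 0.5228 -0.0519  0.0234] [ 0.459 -0.19   0.008] [0.583 0.098 0.08 ]
blue 259 [ 0.52377053 -0.09688884  0.02647272] min [ 0.49639234 -0.13809634  0.00918914] [ 0.54974341 -0.05809523  0.06437063]
brass 37 [0.52620379 0.01386165 0.067513  ] [0.51525587 0.00257309 0.04533872] [0.53827586 0.02525948 0.0912527 ]
knob [[ 0.527 -0.105  0.08 ]
 [ 0.528 -0.11   0.07 ]
 [ 0.528 -0.114  0.068]
 [ 0.522  0.048  0.054]
 [ 0.525 -0.103  0.056]
 [ 0.525 -0.107  0.06 ]
 [ 0.524 -0.109  0.072]
 [ 0.525 -0.114  0.062]
 [ 0.525 -0.118  0.063]
 [ 0.521 -0.103  0.056]
 [ 0.52  -0.106  0.07 ]
 [ 0.521 -0.11   0.065]
 [ 0.521 -0.114  0.064]
 [ 0.521 -0.118  0.064]
 [ 0.517 -0.107  0.058]
 [ 0.517 -0.11   0.07 ]
 [ 0.517 -0.114  0.06 ]
 [ 0.509 -0.058  0.055]]
((0.5207821726799011, -0.045675188302993774), (0.1236036941409111, 0.2879370450973511), 0.22010008990764618)
[[ -2   5  -5 ...  -7  -1  -3]
 [ -3   0  -2 ...  -6   5   1]
 [  1   8 -10 ...  -3  -2   6]
 ...
 [ -5  -7  -7 ...   1   2   2]
 [ -2   0   2 ...   1  -2  -3]
 [  3  -6   3 ...  -6  -3   0]]
base 462 [0.6619 0.2564 0.0109] [0.571 0.182 0.006] [0.766 0.354 0.02 ]
((0.6677349209785461, 0.26833558082580566), (0.19342263042926788, 0.1712500900030136), 1.2070790529251099)
head 324 [0.6567 0.2608 0.1619] [0.61  0.235 0.129] [0.709 0.306 0.247]
((0.655765175819397, 0.26494455337524414), (0.09450298547744751, 0.061066169291734695), 20.76243782043457)
[[-1  5  0 ... -7  0  4]
 [ 2 -3 -5 ...  3 -7 -6]
 [ 2 -1 -3 ... -2 -8 -6]
 ...
 [-8 -4 -6 ... -1 -1 -5]
 [ 3 -4 -2 ...  1 -6 -5]
 [ 1  2 -5 ... -8  2  1]]
col 852 [0.8217 0.5402 0.1128] [0.609 0.118 0.03 ] [1.071 0.977 0.305]<stdin>:18: RuntimeWarning: invalid value encountered in cast
<stdin>:21: RuntimeWarning: invalid value encountered in cast
```

send_rows([
  {"dp":[0.16,-0.32,0.05],"rotation":[0,0,-0.16]},
  {"dp":[0.32,-0.64,0.1],"rotation":[0,0,-0.32]},
  {"dp":[0.48,-0.97,0.1],"rotation":[0,0,-0.48]},
])

```text
clock: 0.95
position: [0.2683, 0.4226, 0.263]
ee_rot: [0.001, 0.305, 0.952, 0.001]
contact_force: [1.2, 0.5, 0.0]
width: 0.0854
```

send_rows([
  {"dp":[0.16,-0.32,0.05],"rotation":[0,0,-0.16]},
  {"dp":[0.32,-0.64,0.1],"rotation":[0,0,-0.32]},
  {"dp":[0.48,-0.97,0.1],"rotation":[0,0,-0.48]},
])

```text
clock: 1.2
position: [0.3238, 0.3104, 0.2754]
ee_rot: [0.001, 0.418, 0.909, 0.001]
contact_force: [1.3, 1.1, -0.3]
width: 0.0859
```

send_rows([
  {"dp":[0.16,-0.32,0.05],"rotation":[0,0,-0.16]},
  {"dp":[0.32,-0.64,0.1],"rotation":[0,0,-0.32]},
  {"dp":[0.48,-0.97,0.1],"rotation":[0,0,-0.48]},
])

```text
clock: 1.45
position: [0.3789, 0.1988, 0.2875]
ee_rot: [0.001, 0.524, 0.852, 0.001]
contact_force: [1.5, 0.4, 1.0]
width: 0.0849
```

send_rows([
  {"dp":[0.16,-0.32,0],"rotation":[0,0,-0.16]},
  {"dp":[0.32,-0.64,0],"rotation":[0,0,-0.32]},
  {"dp":[0.48,-0.97,0],"rotation":[0,0,-0.48]},
])

```text
clock: 1.7
position: [0.434, 0.0864, 0.2866]
ee_rot: [0.0, 0.622, 0.783, 0.001]
contact_force: [1.5, 0.5, -0.5]
width: 0.0857
```

send_rows([
  {"dp":[0.16,-0.32,0],"rotation":[0,0,-0.16]},
  {"dp":[0.32,-0.64,0],"rotation":[0,0,-0.32]},
  {"dp":[0.48,-0.97,0],"rotation":[0,0,-0.48]},
  {"dp":[0.48,-0.97,0],"rotation":[0,0,-0.48]},
  {"dp":[0.48,-0.97,0],"rotation":[0,0,-0.48]},
])

```text
clock: 2.12
position: [0.4921, -0.0304, 0.2858]
ee_rot: [0.0, 0.711, 0.703, -0.0]
contact_force: [-0.0, 0.6, -0.2]
width: 0.0854
```

```bash
python3 - <<'E'
from h import *
import pickle
w=eyes.get_image("wrist"); st=monitor.get_state()
pickle.dump((w,st),open("w1.pkl","wb"))
save(w,"w1.png"); print(st["clock"],st["position"],st["ee_rot"],st["qpos"],w["mtx"],w["rvec"],w["tvec"])
for n in ["test_piece","jaw_knob","lens"]:
    print(n,[(np.round(r["box"]),round(r["score"],2)) for r in models.find_in(n,w)[:2]])
E
```

```text
2.1667 [ 0.49106066 -0.02858792  0.28582318] [-6.96713645e-04  7.10549812e-01  7.03646557e-01 -3.43957922e-05] [-2.00220755e-01  1.30946061e-01  1.60741594e+00  7.28211888e-04
  1.40442679e+00 -1.90579061e-01] [[297.31863964   0.         258.53844369]
 [  0.         297.31863964 194.86754231]
 [  0.           0.           1.        ]] [-2.83452671  0.01696217  0.0034884 ] [-0.49276718 -0.07157122  0.40643603]
test_piece [(array([277., 120., 296., 148.]), 0.74)]
jaw_knob [(array([260., 175., 304., 238.]), 0.98)]
lens []
```

View pics/w1.png

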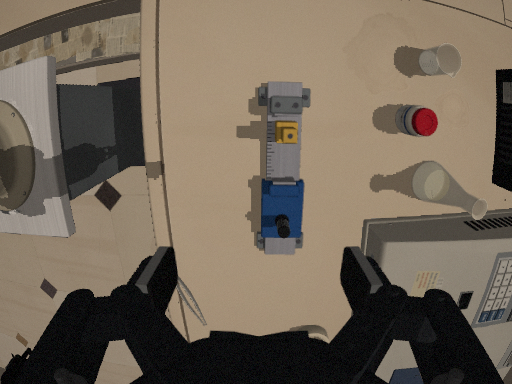

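The wrist view shows the caliper at about (285,165), with the knob top at (283,225) and the shank top at (287,132). I'll rectify this onto horizontal planes to measure it.

```bash
cat >> h.py <<'E'
def wproj(im,P):
    R=cv2.Rodrigues(np.array(im["rvec"],float))[0];t=np.array(im["tvec"],float).ravel()
    C=np.asarray(P)@R.T+t; K=im["mtx"]
    rho=np.hypot(C[...,0],C[...,1]);th=np.arctan2(rho,C[...,2]);k=th/np.maximum(rho,1e-9)*K[0,0]
    return C[...,0]*k+K[0,2],C[...,1]*k+K[1,2]
def ortho(im,z,x0,x1,y0,y1,ppm=3000):
    # image right=+x, up=+y
    xs=np.arange(x0,x1,1/ppm);ys=np.arange(y1,y0,-1/ppm)
    X,Y=np.meshgrid(xs,ys);u,v=wproj(im,np.stack([X,Y,np.full_like(X,z)],-1))
    o=cv2.remap(im["color"],u.astype(np.float32),v.astype(np.float32),cv2.INTER_CUBIC)
    o=cv2.cvtColor(o,cv2.COLOR_RGB2BGR)
    for i in np.arange(np.ceil(x0*100),x1*100): 
        c=int((i/100-x0)*ppm); o[:,c]=(o[:,c]*.6+(0 if i%5 else 100)).astype(np.uint8); cv2.putText(o,str(int(i)),(c,10),0,.35,(0,0,255),1)
    for i in np.arange(np.ceil(y0*100),y1*100):
        r=int((y1-i/100)*ppm); o[r]=(o[r]*.6+(0 if i%5 else 100)).astype(np.uint8); cv2.putText(o,str(int(i)),(0,r),0,.35,(0,0,255),1)
    return o
E
python3 - <<'E'
from h import *
import pickle
w,st=pickle.load(open("w1.pkl","rb"))
o=[ortho(w,z,.485,.57,-.16,.11,2200) for z in (.014,.043,.066,.086)]
cv2.imwrite("pics/o1.png",np.hstack(o)); print(np.hstack(o).shape)
E
```

```text
Traceback (most recent call last):
  File "h.py", line 29, in ortho
    r=int((y1-i/100)*ppm); o[r]=(o[r]*.6+(0 if i%5 else 100)).astype(np.uint8); cv2.putText(o,str(int(i)),(0,r),0,.35,(0,0,255),1)
                                 ~^^^
IndexError: index 594 is out of bounds for axis 0 with size 594
```

```bash
sed -i 's/r=int((y1-i\/100)\*ppm);/r=min(int((y1-i\/100)*ppm),len(o)-1);/' h.py
python3 - <<'E'
from h import *
import pickle
w,st=pickle.load(open("w1.pkl","rb"))
o=[ortho(w,z,.485,.57,-.16,.108,2200) for z in (.014,.043,.066,.086)]
cv2.imwrite("pics/o1.png",np.hstack(o)); print(np.hstack(o).shape)
E
```

```text
(590, 748, 3)
```

View pics/o1.png

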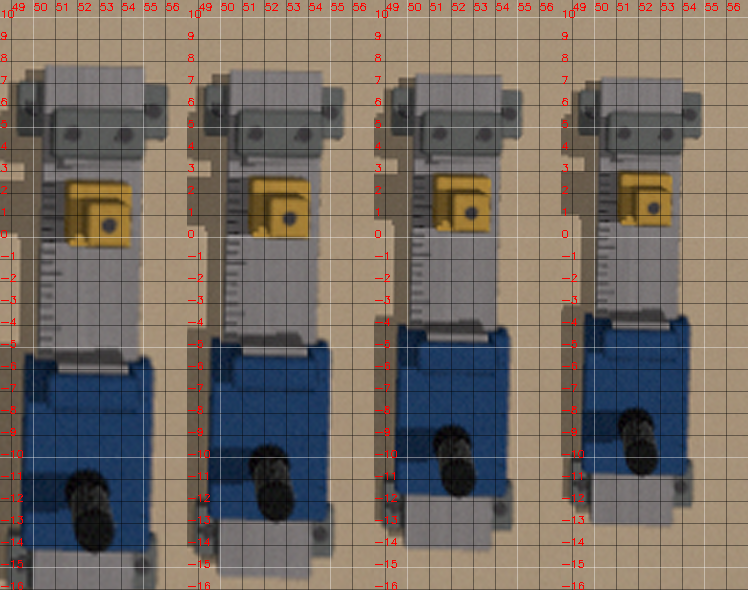

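Knob is at about (0.523, -0.109) and the piece axis at (0.5255, 0.014). The caliper is yawed by about -0.02 rad. Moving above the knob.

send_rows([
  {"dp":[0.09,-0.23,-0.3],"rotation":[0,0,0]},
  {"dp":[0.18,-0.45,-0.6],"rotation":[0,0,0]},
  {"dp":[0.265,-0.67,-0.9],"rotation":[0,0,-0.02]},
  {"dp":[0.265,-0.67,-0.9],"rotation":[0,0,-0.02]},
  {"dp":[0.265,-0.67,-0.9],"rotation":[0,0,-0.02]},
])

```text
clock: 2.73
position: [0.5214, -0.1078, 0.1754]
ee_rot: [-0.003, 0.713, 0.701, -0.001]
contact_force: [-0.8, -0.4, 0.0]
width: 0.0854
```

```bash
python3 - <<'E'
from h import *
w=eyes.get_image("wrist"); st=monitor.get_state()
print(st["clock"],st["position"],st["ee_rot"])
o=[ortho(w,z,.485,.57,-.16,.108,2200) for z in (.014,.043,.066,.086)]
cv2.imwrite("pics/o2.png",np.hstack(o))
E
```

```text
2.7833 [ 0.52208866 -0.10719401  0.17739389] [-1.62793277e-03  7.13286163e-01  7.00870938e-01 -3.56437414e-04]
```

View pics/o2.png

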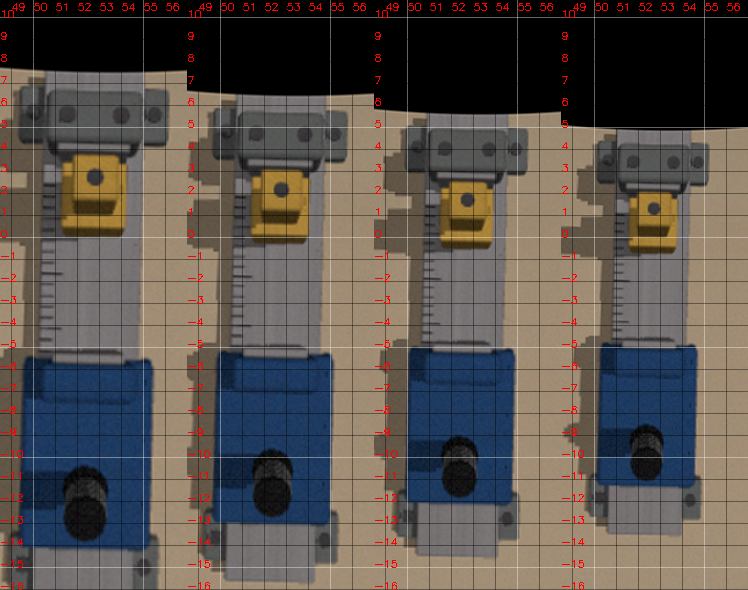

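The knob top is confirmed at (0.524, -0.110). Descending and gripping it.

send_rows([
  {"dp":[0.01,-0.02,-0.3],"rotation":[0,0,0]},
  {"dp":[0.01,-0.02,-0.6],"rotation":[0,0,0]},
  {"dp":[0.01,-0.02,-0.85],"rotation":[0,0,0]},
  {"dp":[0.01,-0.02,-0.98],"rotation":[0,0,0]},
  {"dp":[0.01,-0.02,-0.98],"rotation":[0,0,0]},
  {"dp":[0.01,-0.02,-0.98],"rotation":[0,0,0]},
])

```text
clock: 3.28
position: [0.5247, -0.1096, 0.062]
ee_rot: [0.001, 0.713, 0.701, 0.001]
contact_force: [0.3, 0.7, 0.6]
width: 0.0853
```

send_rows([
  {"dp":[0,0,0],"rotation":[0,0,0]},
  {"dp":[0,0,0],"rotation":[0,0,0]},
  {"dp":[0,0,0],"rotation":[0,0,0]},
  {"dp":[0,0,0],"rotation":[0,0,0]},
  {"dp":[0,0,0],"rotation":[0,0,0]},
  {"dp":[0,0,0],"rotation":[0,0,0]},
  {"dp":[0,0,0],"rotation":[0,0,0]},
  {"dp":[0,0,0],"rotation":[0,0,0]},
], fingers=1, grip_force=40)

```text
clock: 3.95
position: [0.5232, -0.1109, 0.0612]
ee_rot: [-0.001, 0.713, 0.701, -0.001]
contact_force: [-2.6, -0.7, 6.2]
width: 0.014
```

send_rows([
  {"dp":[0,0.08,0.01],"rotation":[0,0,0]},
  {"dp":[0,0.16,0.01],"rotation":[0,0,0]},
  {"dp":[0.005,0.24,0.01],"rotation":[0,0,0]},
  {"dp":[0.005,0.3,0.01],"rotation":[0,0,0]},
  {"dp":[0.005,0.33,0.01],"rotation":[0,0,0]},
  {"dp":[0.005,0.33,0.01],"rotation":[0,0,0]},
])

```text
clock: 4.45
position: [0.5241, -0.0693, 0.0614]
ee_rot: [-0.001, 0.713, 0.701, 0.0]
contact_force: [-0.8, 2.0, -4.8]
width: 0.0139
```

```bash
python3 - <<'E'
from h import *
w=eyes.get_image("wrist"); st=monitor.get_state()
print(st["clock"],st["position"],st["ee_rot"],st["contact_force"],st["width"])
save(w,"w3.png")
E
```

```text
4.5 [ 0.52413311 -0.06954747  0.06135772] [-1.20140301e-03  7.13326838e-01  7.00830426e-01  3.03801245e-04] [-0.68313546  2.29335231 -3.79959009] 0.013999556628740875
```

View pics/w3.png

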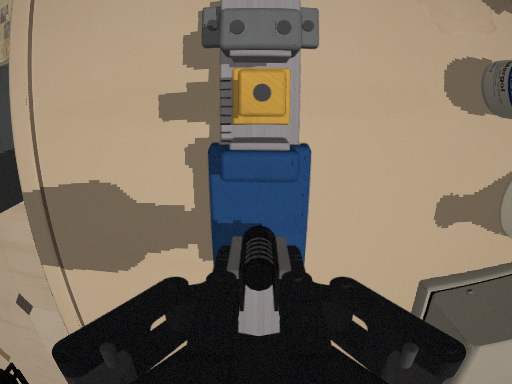

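The jaw is following: its face is at row 148, the piece's front edge at row 123, and the piece's rear is near the fixed anvil. I'll close up slowly now.

send_rows([
  {"dp":[0,0.03,0],"rotation":[0,0,0]},
  {"dp":[0,0.06,0],"rotation":[0,0,0]},
  {"dp":[0,0.06,0],"rotation":[0,0,0]},
])

```text
clock: 4.75
position: [0.5243, -0.0636, 0.0614]
ee_rot: [-0.0, 0.713, 0.701, -0.0]
contact_force: [-1.7, -0.6, -5.9]
width: 0.014
```

send_rows([
  {"dp":[0,0.015,0],"rotation":[0,0,0]},
  {"dp":[0,0.03,0],"rotation":[0,0,0]},
  {"dp":[0,0.03,0],"rotation":[0,0,0]},
])

```text
clock: 5.0
position: [0.5243, -0.0602, 0.0614]
ee_rot: [-0.0, 0.713, 0.701, -0.0]
contact_force: [-0.3, -1.3, -8.2]
width: 0.0135
```

send_rows([
  {"dp":[0,0.015,0],"rotation":[0,0,0]},
  {"dp":[0,0.02,0],"rotation":[0,0,0]},
  {"dp":[0,0.02,0],"rotation":[0,0,0]},
])

```text
clock: 5.25
position: [0.5244, -0.0582, 0.0615]
ee_rot: [-0.0, 0.713, 0.701, -0.0]
contact_force: [-1.6, -2.9, -9.9]
width: 0.0137
```

send_rows([
  {"dp":[0,0.015,0],"rotation":[0,0,0]},
  {"dp":[0,0.02,0],"rotation":[0,0,0]},
  {"dp":[0,0.02,0],"rotation":[0,0,0]},
])

```text
clock: 5.5
position: [0.5245, -0.0555, 0.0615]
ee_rot: [-0.0, 0.713, 0.701, -0.0]
contact_force: [-1.1, -2.7, -12.2]
width: 0.0139
```

send_rows([
  {"dp":[0,0.015,0],"rotation":[0,0,0]},
  {"dp":[0,0.02,0],"rotation":[0,0,0]},
  {"dp":[0,0.02,0],"rotation":[0,0,0]},
])

```text
clock: 5.75
position: [0.5245, -0.0529, 0.0615]
ee_rot: [-0.0, 0.713, 0.701, 0.0]
contact_force: [-1.1, -2.1, -12.5]
width: 0.0138
```

```bash
python3 - <<'E'
from h import *
w=eyes.get_image("wrist"); st=monitor.get_state()
print(st["clock"],st["position"],st["ee_rot"],st["contact_force"],st["width"])
save(w,"w4.png")
E
```

```text
5.8 [ 0.52448418 -0.05289052  0.0614876 ] [-3.21877926e-04  7.13454376e-01  7.00701612e-01  1.96755807e-05] [ -1.92798058  -2.53653163 -12.78821976] 0.013581138033556926
```

View pics/w4.png

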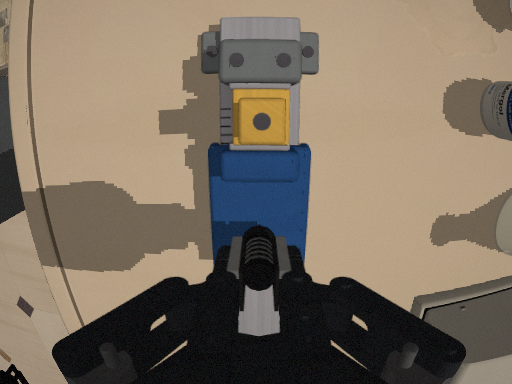

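The gap is almost closed: the piece's front edge at row 148 meets the moving anvil and its rear is at row 90. The y force is only sliding friction so far, so I'll go on in small steps.

send_rows([
  {"dp":[0,0.01,-0.005],"rotation":[0,0,0]},
  {"dp":[0,0.02,-0.005],"rotation":[0,0,0]},
  {"dp":[0,0.02,-0.005],"rotation":[0,0,0]},
])

```text
clock: 6.05
position: [0.5246, -0.0526, 0.0615]
ee_rot: [0.001, 0.713, 0.701, -0.001]
contact_force: [-2.7, -8.7, -9.7]
width: 0.0138
```

send_rows([
  {"dp":[0,0.01,0],"rotation":[0,0,0]},
  {"dp":[0,0.02,0],"rotation":[0,0,0]},
  {"dp":[0,0.02,0],"rotation":[0,0,0]},
])

```text
clock: 6.3
position: [0.5246, -0.0525, 0.0615]
ee_rot: [0.003, 0.712, 0.702, -0.003]
contact_force: [-3.6, -16.0, -10.6]
width: 0.014
```

The jaw has stopped and the force is rising (16 N). I'll add a little and hold.

send_rows([
  {"dp":[0,0.01,0],"rotation":[0,0,0]},
  {"dp":[0,0.01,0],"rotation":[0,0,0]},
  {"dp":[0,0.01,0],"rotation":[0,0,0]},
  {"dp":[0,0.01,0],"rotation":[0,0,0]},
  {"dp":[0,0.01,0],"rotation":[0,0,0]},
  {"dp":[0,0.01,0],"rotation":[0,0,0]},
  {"dp":[0,0.01,0],"rotation":[0,0,0]},
  {"dp":[0,0.01,0],"rotation":[0,0,0]},
])

```text
clock: 6.97
position: [0.5246, -0.0524, 0.0615]
ee_rot: [0.003, 0.712, 0.702, -0.003]
contact_force: [-3.5, -19.9, -10.5]
width: 0.0137
```

```bash
python3 - <<'E'
from h import *
w=eyes.get_image("wrist"); st=monitor.get_state()
print(st["clock"],st["position"],st["ee_rot"],st["contact_force"],st["width"])
save(w,"w5.png")
E
```

```text
7.0167 [ 0.5245775  -0.05240005  0.06150276] [ 0.00325011  0.71204306  0.70211997 -0.00341527] [ -4.10917011 -19.67316026 -11.53830741] 0.01394907189186008
```

View pics/w5.png

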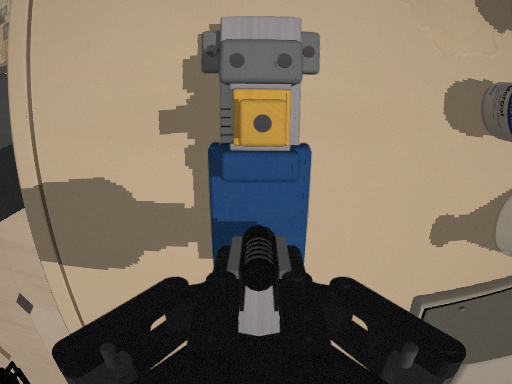

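The piece is clamped between both anvils with about 20 N on the tool. I'll ease the push and open.

send_rows([
  {"dp":[0,-0.015,0],"rotation":[0,0,0]},
  {"dp":[0,-0.02,0],"rotation":[0,0,0]},
])

```text
clock: 7.18
position: [0.5245, -0.0525, 0.0615]
ee_rot: [0.002, 0.713, 0.701, -0.002]
contact_force: [-2.0, -10.7, -9.8]
width: 0.0138
```

send_rows([
  {"dp":[0,0,0],"rotation":[0,0,0]},
  {"dp":[0,0,0],"rotation":[0,0,0]},
  {"dp":[0,0,0],"rotation":[0,0,0]},
  {"dp":[0,0,0],"rotation":[0,0,0]},
  {"dp":[0,0,0],"rotation":[0,0,0]},
  {"dp":[0,0,0],"rotation":[0,0,0]},
], fingers=-1)

```text
clock: 7.68
position: [0.5252, -0.0493, 0.0617]
ee_rot: [0.0, 0.713, 0.701, 0.001]
contact_force: [0.6, 0.3, -0.4]
width: 0.0839
```

send_rows([
  {"dp":[0,0,0.25],"rotation":[0,0,0]},
  {"dp":[0,0,0.5],"rotation":[0,0,0]},
  {"dp":[0,0,0.75],"rotation":[0,0,0]},
  {"dp":[0,0,0.75],"rotation":[0,0,0]},
  {"dp":[0,0,0.75],"rotation":[0,0,0]},
])

```text
clock: 8.1
position: [0.5261, -0.0497, 0.1532]
ee_rot: [0.002, 0.713, 0.701, 0.001]
contact_force: [0.3, -0.7, 0.1]
width: 0.0854
```

```bash
python3 - <<'E'
from h import *
w=eyes.get_image("wrist"); st=monitor.get_state()
print(st["clock"],st["position"],st["ee_rot"],st["contact_force"],st["width"])
o=[ortho(w,z,.485,.57,-.16,.108,2200) for z in (.014,.043,.066,.086)]
cv2.imwrite("pics/o6.png",np.hstack(o))
E
```

```text
8.15 [ 0.52481774 -0.04943526  0.15162289] [5.35775116e-04 7.13372984e-01 7.00784199e-01 4.54113311e-04] [-0.24020941 -0.06828718 -0.64758228] 0.08503858491155795
```

View pics/o6.png

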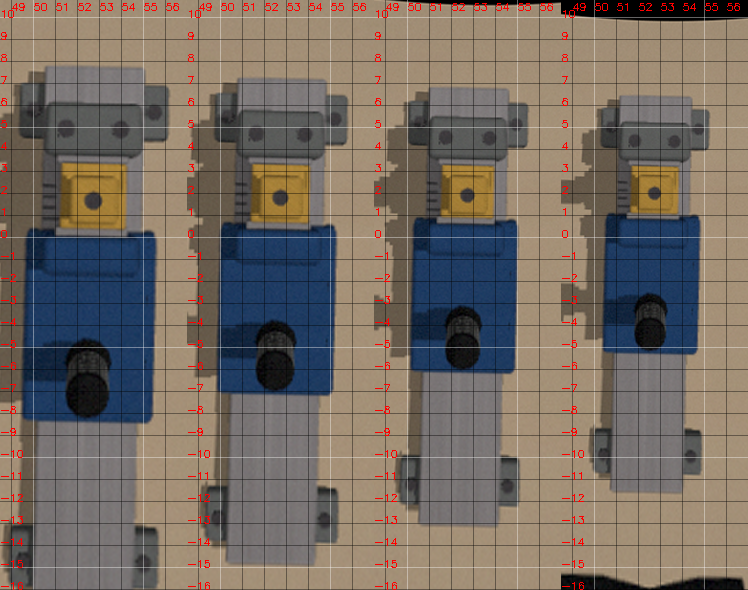

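The knob is released at y ≈ -0.051, and the shank is now at (0.527, 0.0205). Moving over the shank, then down to grip it.

send_rows([
  {"dp":[0.01,0.3,0],"rotation":[0,0,0]},
  {"dp":[0.02,0.58,0],"rotation":[0,0,0]},
  {"dp":[0.02,0.58,-0.2],"rotation":[0,0,0]},
  {"dp":[0.02,0.58,-0.4],"rotation":[0,0,0]},
  {"dp":[0.02,0.58,-0.6],"rotation":[0,0,0]},
  {"dp":[0.02,0.58,-0.655],"rotation":[0,0,0]},
  {"dp":[0.02,0.58,-0.655],"rotation":[0,0,0]},
  {"dp":[0.02,0.58,-0.655],"rotation":[0,0,0]},
])

```text
clock: 8.82
position: [0.5268, 0.0199, 0.072]
ee_rot: [-0.001, 0.713, 0.701, -0.0]
contact_force: [0.7, -0.4, 0.2]
width: 0.0852
```

```bash
python3 - <<'E'
from h import *
w=eyes.get_image("wrist"); st=monitor.get_state()
print(st["clock"],st["position"],st["ee_rot"],st["contact_force"],st["width"])
save(w,"w7.png")
E
```

```text
8.8667 [0.52757694 0.01979713 0.07293182] [2.21709070e-04 7.13558175e-01 7.00595914e-01 2.18941697e-04] [-0.17392717  0.74245866  0.35027531] 0.08549228055775561
```

View pics/w7.png

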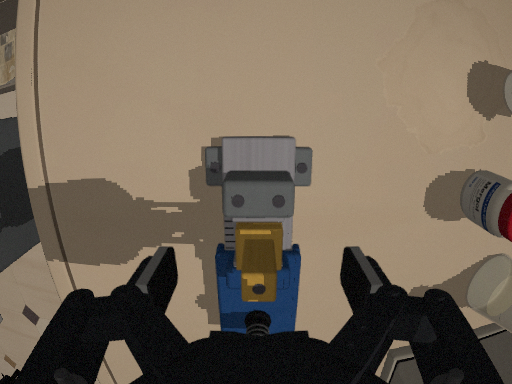

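The shank top, at (259,288), sits centred between the open fingers. Closing.

send_rows([
  {"dp":[0,0,0],"rotation":[0,0,0]},
  {"dp":[0,0,0],"rotation":[0,0,0]},
  {"dp":[0,0,0],"rotation":[0,0,0]},
  {"dp":[0,0,0],"rotation":[0,0,0]},
  {"dp":[0,0,0],"rotation":[0,0,0]},
  {"dp":[0,0,0],"rotation":[0,0,0]},
  {"dp":[0,0,0],"rotation":[0,0,0]},
  {"dp":[0,0,0],"rotation":[0,0,0]},
], fingers=1, grip_force=60)

```text
clock: 9.53
position: [0.5271, 0.0199, 0.073]
ee_rot: [0.0, 0.713, 0.701, 0.0]
contact_force: [-0.8, -0.3, 4.4]
width: 0.0152
```

send_rows([
  {"dp":[0,0,0.1],"rotation":[0,0,0]},
  {"dp":[0,0,0.2],"rotation":[0,0,0]},
  {"dp":[0,0,0.35],"rotation":[0,0,0]},
  {"dp":[0,0,0.55],"rotation":[0,0,0]},
  {"dp":[0,0,0.8],"rotation":[0,0,0]},
  {"dp":[0,0,1],"rotation":[0,0,0]},
  {"dp":[0,0,1],"rotation":[0,0,0]},
  {"dp":[0,0,1],"rotation":[0,0,0]},
])

```text
clock: 10.2
position: [0.5277, 0.0199, 0.1933]
ee_rot: [0.001, 0.713, 0.701, 0.001]
contact_force: [-0.3, 0.1, -2.3]
width: 0.0155
```

```bash
python3 - <<'E'
from h import *
import pickle
w=eyes.get_image("wrist"); s=eyes.get_image("scene"); t=eyes.get_image("top");st=monitor.get_state()
pickle.dump((w,s,t,st),open("w8.pkl","wb"))
print(st["clock"],st["position"],st["ee_rot"],st["contact_force"],st["width"])
save(w,"w8.png")
x=cv2.cvtColor(s["color"],cv2.COLOR_RGB2BGR)[110:290,170:330]
cv2.imwrite("pics/s8.png",cv2.resize(x,None,fx=3.3,fy=3.3,interpolation=cv2.INTER_CUBIC))
x=cv2.cvtColor(t["color"],cv2.COLOR_RGB2BGR)[135:235,165:295]
cv2.imwrite("pics/t8.png",cv2.resize(x,None,fx=6,fy=6,interpolation=cv2.INTER_CUBIC))
for n in ["lens","camera_stand"]:
    print(n,[(np.round(r["box"]),round(r["score"],2)) for r in models.find_in(n,w)[:2]])
E
```

```text
10.35 [0.52569933 0.02010596 0.19068406] [-0.00147328  0.71343295  0.70072085 -0.00123857] [-0.52246672 -0.17221164 -0.6650747 ] 0.014863817283435613
lens []
camera_stand [(array([341.,   0., 429.,   8.]), 0.57)]
```

View pics/w8.png

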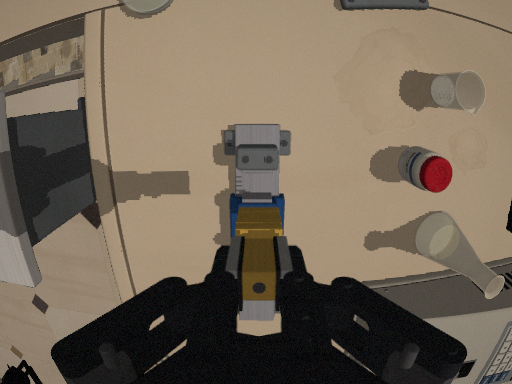

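View pics/s8.png

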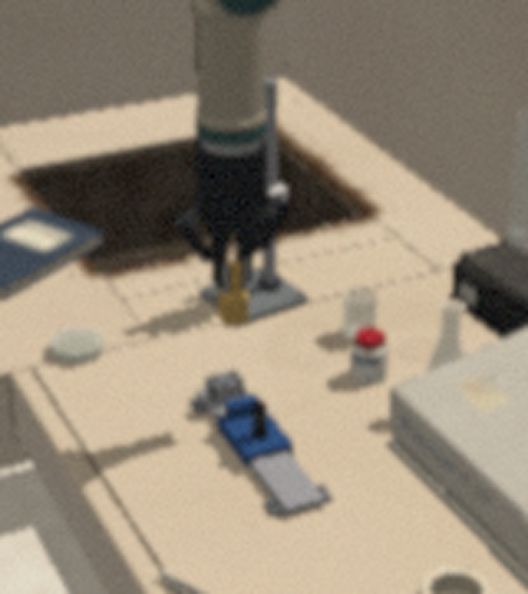

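View pics/t8.png

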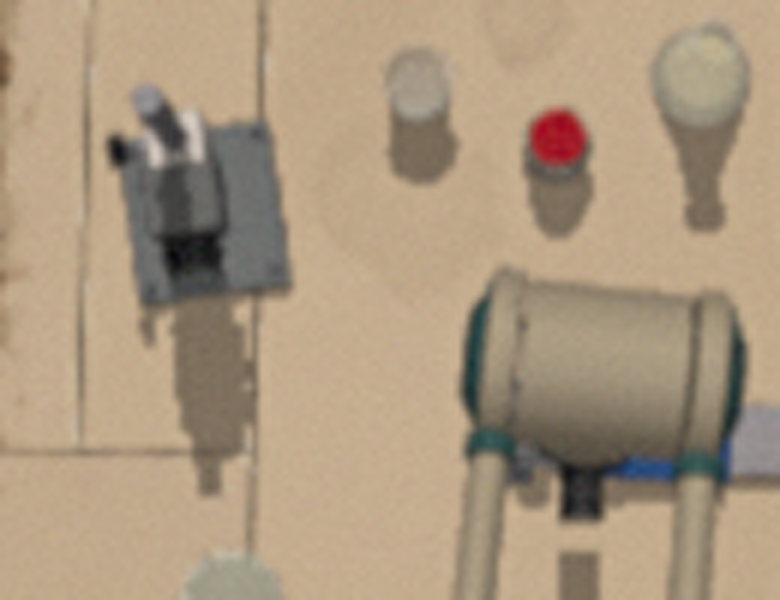

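Piece lifted, jaw left in place. Now the stand pose, from the base corners and head depth in the first top and scene views.

```bash
python3 - <<'E'
from h import *
import pickle
s,t=pickle.load(open("st.pkl","rb"))
def ray(im,u,v,z):
    K=im["mtx"];R=cv2.Rodrigues(np.array(im["rvec"],float))[0];tt=np.array(im["tvec"],float).ravel()
    d=R.T@np.array([(u-K[0,2])/K[0,0],(v-K[1,2])/K[1,1],1]);o=-R.T@tt
    return o+d*(z-o[2])/d[2]
print("topcam",-cv2.Rodrigues(np.array(t["rvec"],float))[0].T@np.array(t["tvec"]).ravel())
for n,(u,v) in dict(TR=(265,122),BR=(290,287),BL=(145,305)).items(): print(n,ray(t,165+u/6,135+v/6,.012).round(4))
print("jar",ray(t,165+558/6,135+137/6,.059).round(3))
print("column foot est..")
# head points
for im,W,b in((t,cloud(t),(180,148,205,185)),(s,cloud(s),(230,160,270,185))):
    a=W[b[1]:b[3],b[0]:b[2]]; 
    m=(a[...,2]>.1)&(a[...,2]<.26)&(abs(a[...,0]-.66)<.1)&(abs(a[...,1]-.26)<.08)
    vv,uu=np.where(m); c=im["color"][b[1]:b[3],b[0]:b[2]][m]
    for i in range(0,len(vv),2): print(uu[i]+b[0],vv[i]+b[1],a[m][i].round(3),c[i])
    print()
E
```

```text
topcam [0.42185045 0.0710279  1.91286552]
TR [0.7236 0.222  0.012 ]
BR [0.616  0.2033 0.012 ]
BL [0.6027 0.2966 0.012 ]
jar [0.71  0.032 0.059]
column foot est..
193 153 [0.691 0.257 0.258] [99 89 79]
197 153 [0.709 0.255 0.155] [194 180 165]
194 154 [0.696 0.259 0.21 ] [141 132 123]
196 154 [0.704 0.258 0.159] [216 203 195]
198 154 [0.705 0.251 0.156] [170 154 137]
194 155 [0.691 0.258 0.22 ] [103  99  95]
196 155 [0.701 0.258 0.159] [211 202 193]
198 155 [0.701 0.251 0.157] [160 151 140]
190 156 [0.682 0.268 0.254] [112 106 102]
192 156 [0.683 0.262 0.244] [63 61 61]
194 156 [0.688 0.259 0.212] [74 69 71]
196 156 [0.697 0.258 0.157] [187 177 168]
198 156 [0.697 0.25  0.158] [163 153 146]
190 157 [0.684 0.272 0.215] [159 153 147]
192 157 [0.683 0.264 0.224] [64 63 64]
194 157 [0.685 0.259 0.21 ] [60 57 59]
196 157 [0.694 0.258 0.157] [161 154 148]
198 157 [0.695 0.251 0.15 ] [172 162 155]
183 158 [0.691 0.306 0.146] [87 78 67]
185 158 [0.692 0.299 0.14 ] [98 89 80]
189 158 [0.69  0.283 0.156] [172 164 154]
191 158 [0.682 0.27  0.206] [137 129 124]
193 158 [0.683 0.263 0.201] [59 59 
[... 10791 characters left out ...]
40 177 [0.627 0.234 0.134] [22 20 21]
242 177 [0.638 0.24  0.129] [44 48 46]
244 177 [0.646 0.237 0.129] [53 54 51]
246 177 [0.654 0.234 0.129] [52 49 48]
248 177 [0.665 0.238 0.125] [52 51 50]
250 177 [0.678 0.246 0.118] [67 64 63]
252 177 [0.692 0.256 0.111] [74 75 74]
236 178 [0.612 0.242 0.129] [33 29 26]
238 178 [0.621 0.243 0.127] [21 15 20]
241 178 [0.639 0.252 0.119] [46 41 37]
243 178 [0.641 0.235 0.126] [53 54 51]
245 178 [0.649 0.235 0.125] [48 47 42]
247 178 [0.658 0.234 0.123] [49 48 46]
250 178 [0.687 0.264 0.103] [70 68 70]
252 178 [0.694 0.26  0.103] [76 77 77]
243 179 [0.636 0.226 0.127] [57 52 50]
245 179 [0.649 0.233 0.121] [53 48 44]
251 179 [0.686 0.253 0.104] [82 81 77]
```

Stand result:
- Yaw about 0.165 rad.
- Lens at about (0.610, 0.251, 0.142).
- Aim point at about (0.482, 0.230, 0.142), so the TCP target is (0.482, 0.230, 0.183) with a yaw turn of +0.18 rad.

send_rows([
  {"dp":[-0.05,0.22,0],"rotation":[0,0,0.04]},
  {"dp":[-0.1,0.44,0],"rotation":[0,0,0.09]},
  {"dp":[-0.15,0.66,0],"rotation":[0,0,0.14]},
  {"dp":[-0.19,0.875,0],"rotation":[0,0,0.18]},
])

```text
clock: 10.78
position: [0.5032, 0.1258, 0.1913]
ee_rot: [-0.001, 0.681, 0.732, -0.001]
contact_force: [-0.2, -0.1, -3.2]
width: 0.015
```

send_rows([
  {"dp":[-0.05,0.22,-0.02],"rotation":[0,0,0.04]},
  {"dp":[-0.1,0.44,-0.04],"rotation":[0,0,0.09]},
  {"dp":[-0.15,0.66,-0.06],"rotation":[0,0,0.14]},
  {"dp":[-0.18,0.82,-0.08],"rotation":[0,0,0.18]},
  {"dp":[-0.19,0.875,-0.08],"rotation":[0,0,0.18]},
  {"dp":[-0.19,0.875,-0.08],"rotation":[0,0,0.18]},
  {"dp":[-0.19,0.875,-0.08],"rotation":[0,0,0.18]},
])

```text
clock: 11.37
position: [0.4813, 0.2295, 0.1823]
ee_rot: [0.0, 0.647, 0.762, -0.001]
contact_force: [0.0, -0.7, -2.0]
width: 0.015
```

```bash
python3 - <<'E'
from h import *
import pickle
w=eyes.get_image("wrist"); s=eyes.get_image("scene"); t=eyes.get_image("top");st=monitor.get_state()
pickle.dump((w,s,t,st),open("w9.pkl","wb"))
print(st["clock"],st["position"],st["ee_rot"],st["contact_force"],st["width"])
save(w,"w9.png")
x=cv2.cvtColor(s["color"],cv2.COLOR_RGB2BGR)[110:270,180:330]
cv2.imwrite("pics/s9.png",cv2.resize(x,None,fx=3.7,fy=3.7,interpolation=cv2.INTER_CUBIC))
for z in [.142]:
    cv2.imwrite("pics/o9.png",ortho(w,z,.43,.72,.12,.36,2400))
for n in ["test_piece"]:
  for im in (w,s): print(n,[(np.round(r["box"]),round(r["score"],2)) for r in models.find_in(n,im)[:2]])
E
```

```text
11.5167 [0.48181139 0.22881813 0.18285629] [ 2.06100290e-04  6.48111319e-01  7.61545541e-01 -2.52616820e-04] [-0.01036195 -0.11647187 -1.78510777] 0.014943258143669804
test_piece [(array([237., 209., 282., 304.]), 0.6)]
test_piece []
```

View pics/w9.png

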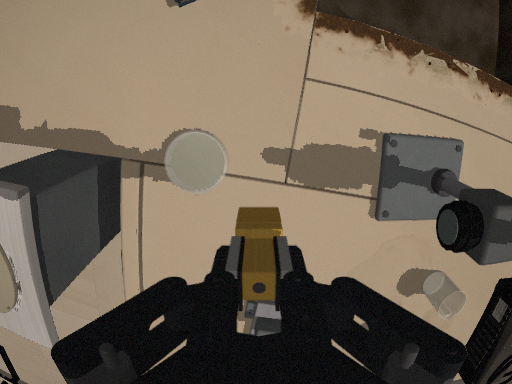

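View pics/s9.png

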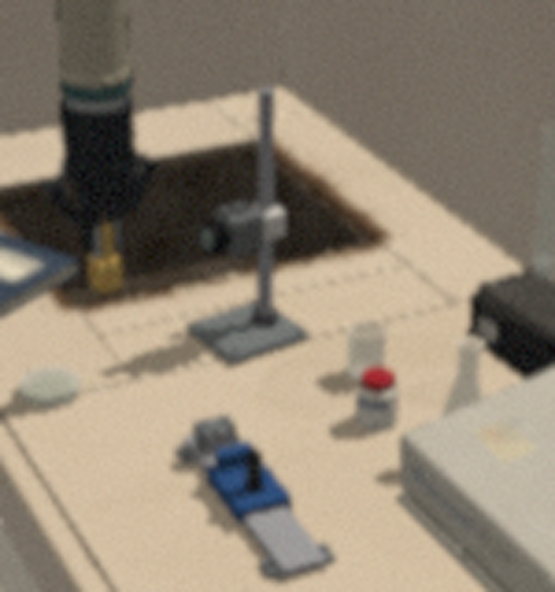

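View pics/o9.png

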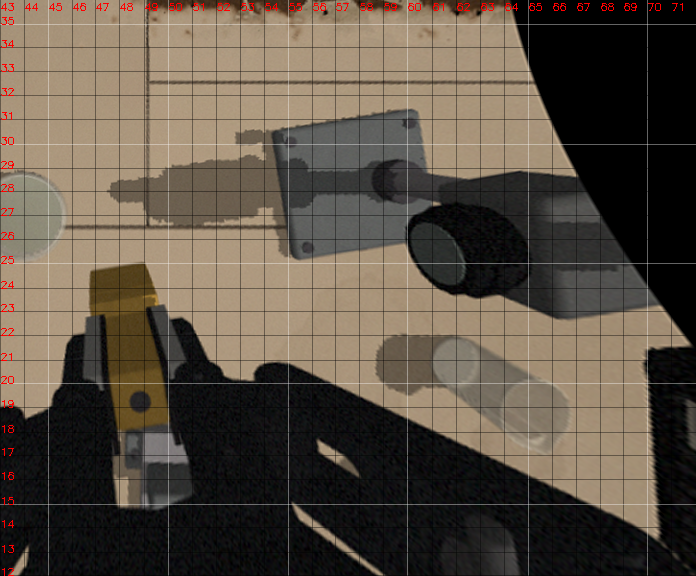

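The piece hangs in front of the lens, and its +y face (at (259,225)) is plain, so the window runs along x as intended. The lens rim rectifies to about (0.612, 0.254). Cross-checking the base corners and yaw.

```bash
python3 - <<'E'
from h import *
import pickle
w,s,t,st=pickle.load(open("w9.pkl","rb"))
cv2.imwrite("pics/o10.png",ortho(w,.012,.55,.77,.15,.38,2600))
x=cv2.cvtColor(s["color"],cv2.COLOR_RGB2BGR)[160:200,190:270]
cv2.imwrite("pics/s10.png",cv2.resize(x,None,fx=9,fy=9,interpolation=cv2.INTER_CUBIC))
E
```

```text
(no output)
```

View pics/o10.png

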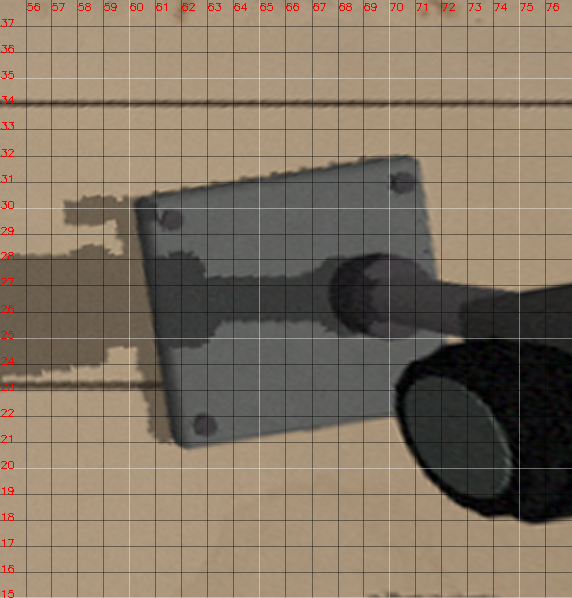

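View pics/s10.png

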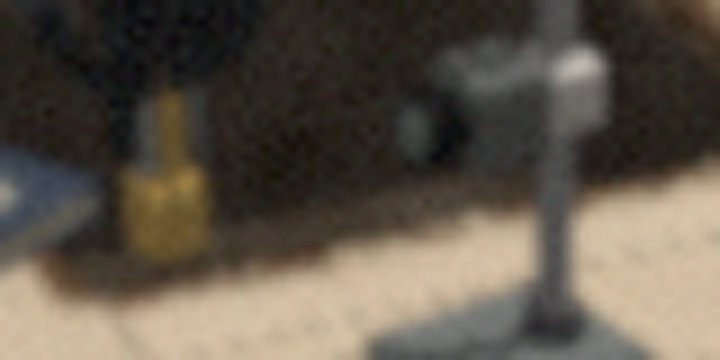

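Every cross-check agrees within about 3 mm: aim point ≈ (0.4815, 0.231, 0.142) with yaw ≈ 0.165, against a window at ≈ (0.482, 0.229, 0.142) with yaw 0.16. I'll hold briefly, check once more and hand in.

send_rows([
  {"dp":[0,0.01,0],"rotation":[0,0,0]},
  {"dp":[0,0.01,0],"rotation":[0,0,0]},
  {"dp":[0,0.01,0],"rotation":[0,0,0]},
  {"dp":[0,0.01,0],"rotation":[0,0,0]},
  {"dp":[0,0.01,0],"rotation":[0,0,0]},
  {"dp":[0,0.01,0],"rotation":[0,0,0]},
])

```text
clock: 12.12
position: [0.4814, 0.2312, 0.183]
ee_rot: [0.0, 0.648, 0.762, 0.0]
contact_force: [-0.8, -0.3, -1.5]
width: 0.0153
```

```bash
python3 - <<'E'
from h import *
st=monitor.get_state()
print(st["clock"],st["position"],abs(st["qd"]).max(),st["width"],st["contact_force"])
print(manip.sign_off())
E
```

```text
12.1167 [0.48144756 0.23116941 0.18298897] 0.001549366775747484 0.015324457951996747 [-0.83439947 -0.27045954 -1.47997625]
the job is handed in; nothing more can be done
None
```

The job is handed in at 12.1 s, with the piece gauged and held still in front of the inspection camera. No verdict was reported.

- **Gauging:** I gripped the knob and slid the jaw until the piece was pressed between both anvils. The push reached about 20 N on the tool, and I held it for about 0.7 s. After I let go, the wrist view showed the piece still against both anvils. The jaw joint itself was never read. The scene view after the lift showed the jaw in the same place.
- **Presenting:** I lifted the piece by its shank and turned it to the camera. The window centre is estimated at (0.481, 0.231, 0.142) m. The aim point is estimated at (0.4815, 0.231, 0.142) m, so they match within the measuring error.
- **Alignment:** The window axis is at about 0.16 rad and the line of sight at about 0.165 rad.
- **Last readings:** The fingers are at 15 mm on the shank and the arm is practically still. I saw no sign of contact with the camera or its stand, and no bystander moved in the views I took.

**Disagreements:**
- The top and wrist cameras differed by about 4 mm on the stand's position and about 0.03 rad on its yaw edges. I used the average.
- The window was not seen directly. I inferred its direction from the plain face on the piece's y side.
- The finger width read 14 mm on the 16 mm knob and 15 mm on the 16 mm shank.

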